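# Take the blade off a desk fan with a left-hand spinner nut

## Task

The desk fan has been tipped back for cleaning and its front grille is already off. Take its blade off: undo the round ribbed nut on the hub, which has a left-hand thread and so comes loose clockwise seen from above, put the nut in the pencil tray, then lift the blade off the shaft and set it gently, hub down, on the sheet of cardboard. Do not force the thread, and leave the mug, the tape roll and the front grille alone.

Things in the scene. Friction and masses are not known exactly. Their poses are not given: they have to be found in the camera images.
- fan: White desk fan, fixed, head tipped right back so the shaft points straight up. Origin: centre of the base's underside, on the shaft's axis; z up. Base 140 mm across; steel U-yoke up both sides (its y axis), 192 mm over the two pivot knobs, 146 mm high; open wire cage round the blade, rim 155 mm across, top at 148 mm. A fixed cross pin through the shaft keeps the blade from turning.
- shaft_top (a point): Top of the fan's steel shaft, 178 mm above the desk. The top 18 mm (from 160 mm up) carry a coarse two-start LEFT-HAND thread, 21 mm across, 16.4 mm lead a turn; below it the shaft is plain, 21 mm across.
- washer (a joint): Spring washer under the blade's hub, m of rise (-0.0006 to 0.002). It presses hub and nut up against the thread with about 6 to 12 N, so the nut starts tight (about 0.2 N m to turn) and eases off within its first eighth of a turn.
- nut: Dark grey domed cap nut with upright ribs, 36 mm across, 27 mm high, 80 g, open below. Origin: centre of its underside (about 161 mm up at the start, on the hub), z along its axis. Turned clockwise seen from above it climbs 16.4 mm a turn and comes free after 0.4 to 0.55 turn, which varies: it is free when it lifts without resistance. Anticlockwise it only jams on the hub.
- blade: Grey five-bladed fan blade, 124 mm across, 90 g. Origin: centre of the hub's underside (about 127 mm up at the start). Hub: upright tube 36 mm across, 24 mm bore, 34 mm high; the blades end 14 mm below its top, so the top 14 mm are clear to grip. With the nut off it lies loose on the washer and lifts straight off; its underside must rise 52 mm to clear the shaft.
- pencil_tray: Open black tray, 110 x 170 x 20 mm, walls and floor 3 mm, empty, loose (90 g). Origin: centre of its underside; y along its long side. It stands left or right of the fan.
- cardboard: Flat piece of brown cardboard, 200 x 180 x 3 mm, lying fast on the desk, on the fan's other side from the tray. Origin: centre of its underside; x along its longer side.
- mug: Orange mug, 101 mm high, on a cork coaster at the back right. Bystander. Origin at its underside.
- tape_roll: Roll of tan tape lying flat at the back left, 92 mm across, 48 mm high. Bystander. Origin: centre of its underside.
- front_grille: The fan's domed front wire grille, 155 mm across, 27 mm high, lying on the desk at the back right. Bystander. Origin: centre of its underside.
Mind the look-alikes: they are no part of the job. Leave any yellow look-alike of the blade alone.

How it is judged (in metres and radians):
On the way, in this order (a step that is already met when the one before it is completed fails the run):
1. the nut is unscrewed and clear of the shaft, the blade still on it (z of nut in the frame of fan above 0.185 m and z of blade in the frame of fan below 0.14 m), for 0.1 s.
2. the nut lies released in the pencil tray, the blade still on the shaft (x of nut in the frame of pencil_tray between -0.04 and 0.04 m and y of nut in the frame of pencil_tray between -0.07 and 0.07 m and z of nut in the frame of pencil_tray below 0.036 m and linear speed of nut below 0.03 m/s and contact force between the fingers and nut below 0.1 N and z of blade in the frame of fan below 0.14 m), for 0.2 s.
At the end, for the whole second after the job is handed in: The nut lies at rest in the pencil tray; the blade rests hub down, level within 7 degrees, on the cardboard, its hub's centre within 70 x 60 mm of the sheet's centre (x of nut in the frame of pencil_tray between -0.04 and 0.04 m and y of nut in the frame of pencil_tray between -0.07 and 0.07 m and z of nut in the frame of pencil_tray below 0.036 m and linear speed of nut below 0.03 m/s and x of blade in the frame of cardboard between -0.07 and 0.07 m and y of blade in the frame of cardboard between -0.06 and 0.06 m and z of blade in the frame of cardboard below 0.009 m and angle between blade's own z axis and vertical below 0.12 rad and linear speed of blade below 0.02 m/s and angular speed of blade below 0.2 rad/s); the robot touches nothing.
It fails at once if the thread was forced (over 120 N between nut and fan) (contact force between nut and fan above 120 N).
It fails at once if the blade was dropped or flung (faster than 0.9 m/s) (linear speed of blade above 0.9 m/s).
It fails at once if the mug was shifted by more than 20 mm (distance of mug from where it was at the start of the episode above 0.02 m).
It fails at once if the tape roll was shifted by more than 20 mm (distance of tape_roll from where it was at the start of the episode above 0.02 m).
It fails at once if the front grille was shifted by more than 20 mm (distance of front_grille from where it was at the start of the episode above 0.02 m).
It also fails if it takes over 67 s, if anything falls off the work surface, if the arm or the gripper's body presses on something with over 40 N, if the wrist force passes 120 N, or if a joint passes its speed limit or range.

## Robot

A 6-joint arm with a two-finger parallel gripper is mounted at the origin on a cart in front of the work surface, level with it; the furniture and walls round the work are solid. World frame = base frame: x ahead of the robot, y to its left, z up, the work surface at z = 0. Lengths are in mm, angles in rad, forces in N, time in s.
With the tool pointing down it reaches from about 350 to 875 mm from the base axis. Payload 4.2 kg.
Tool frame: the origin (TCP) lies on the mounting face of the last link; the fingertips stand 173 mm ahead of it and the grasp point (between the pads) lies 155 mm ahead of it; z points along the fingers, y is the line along which they close (so a half turn about z gives the same grasp; the last joint's range is limited). The gripper opens to 85 mm and grips with 20 to 120 N. Pads are 22 mm wide; open, the fingers measure 114 mm over their backs; the gripper's body (76 mm by 85 mm) begins 54 mm behind the grasp point. The pads swing forward as they close: fully open they stand 13 mm farther back than shut.
Start: joints at [1.522, 0.385, 0.008, 0, -1.194, -0.259], TCP at [189.319, 595.616, 404.712] pointing down, gripper open.
Joint ranges: [-3.14, 3.14], [-1.21, 2.06], [-1.07, 1.41], [-3.16, 2.05], [-2.99, -0.16], [-3.1, 3.1]. Speed limits (rad/s): [2.79, 2.79, 3.14, 3.14, 3.14, 3.14].

## Interface

Orientations are given as a unit quaternion [x, y, z, w].
In Python, from bench import arm gives the robot as it stands.
- The arm moves only by the tool carry_out, never from a script. Its argument "rows" is a list of rows, each a list of 7 numbers: the shift along the tool's x, y, z as a fraction of full scale, then the turn, a rotation vector about the tool's x, y, z as a fraction of full scale, then the opening, from -1 (shut) to 1 (fully open). A call has 1 to 12 rows; each row is the pose to reach, as a shift and turn from the pose commanded when the call began, along the tool's axes at that moment, turning the shorter way round; what a row does not reach only later rows make up. Full scale, the value 1, is 20 cm for a shift and pi rad for a turn. A row lasts 1/8 s, in which the tool goes at most 62.5 mm and 10.7 degrees, less where a joint would pass 70% of its speed; a pose out of reach is approached as far as the arm can. A call with a number of a shift or a turn outside -1 to 1 is refused whole. A call with a gripper value outside its range is refused whole. The fingers move at their own pace and stop on an object; the grip force is fixed at half the most. Time passes only in rows, so rows that repeat a pose let the fingers close. It gives the time, the measured TCP pose, the force, the opening and the grip force at its end, in the units of the state.
- arm.read_state(): the state, without advancing time (a new reading comes with each control period).
- arm.get_image(name): name is "scene" or "top" or "wrist"; returns (picture, depth): 480x640x3 uint8, red, green, blue; 480x640 float32, mm along the optical axis (not along the pixel's ray), 0 where there is no reading.
- arm.calibration(name): a dict with "mtx" (3x3 intrinsics, pixels), "k1" (the pictures are not rectified: a ray, as slopes to the right and down, at radius r is drawn at 1 + k1 r^2 times it, then the intrinsics apply), "cam_to_world" (4x4, takes a point from camera to world coordinates). Camera axes: x right, y up, looking along -z (the intrinsics and any distortion apply to the point x, -y, -z); pixel columns grow to the right and rows downward; lengths in mm; the calibration is good to about 2 mm. A picture is of the moment at which its call begins: read the wrist's pose just before it. calibration takes no time and is no camera call; for the wrist camera it gives the pose at the moment of the call.
- arm.job_done(): hands the job in; it is judged then, once.
The state is a dict: "clock": time; "joints": joint angles; "joint_vel": joint speeds; "joint_efforts": joint torques, N m; "position": TCP position; "ee_rot": TCP orientation; "contact_force": force on the tool from outside, world axes, zero at the start; "wrist_torque": the same for the moment, N m; "gripper_width": finger opening in mm; "grasp_force": force on a finger pad.
Only numpy, scipy, OpenCV 4.12 (cv2) and the standard library are available. Lean on these libraries where they do the work, as an engineer would, in place of code of your own. Each camera call takes 0.05 s, during which the arm holds its last target. There are 200 camera calls.

## Working session

There is one attempt and no reset: what is moved stays moved. The work goes in short steps, Python scripts to look and compute and a tool call to move; the robot and the scene stay as the last step left them, time stands still between calls to the robot, and variables do not carry over. Pictures are saved under pics/ and viewed, at most 10 in all, crops included, and the job is handed in when it is done.

Besides the shell and the picture viewer there is one more tool, called after "Emit:" as a command line: name --pt "numbers of a row" for each row, then --argument value for the rest. carry_out: Moves the arm, as the interface text tells. Its arguments: {"type":"object","properties":{"rows":{"type":"array"}},"required":["rows"]}

```bash
mkdir -p pics; cat > h.py <<'E'
import numpy as np, cv2
from bench import arm
def grab(n,f=None):
    c=arm.calibration(n); p,d=arm.get_image(n)
    if f: cv2.imwrite('pics/'+f,p[:,:,::-1])
    return p,d,c
def ray(c,uv):
    uv=np.atleast_2d(np.float64(uv)); M=np.array(c['mtx']); k=c['k1']
    q=np.c_[(uv[:,0]-M[0,2])/M[0,0],(uv[:,1]-M[1,2])/M[1,1]]
    s=q.copy()
    for _ in range(20): s=q/(1+k*(s**2).sum(1,keepdims=True))
    T=np.array(c['cam_to_world']); d=np.c_[s[:,0],-s[:,1],-np.ones(len(s))]
    return T[:3,3], d@T[:3,:3].T
def onplane(c,uv,z):
    o,d=ray(c,uv); return o+d*((z-o[2])/d[:,2])[:,None]
def depthpts(c,d):
    v,u=np.mgrid[0:480,0:640]; o,r=ray(c,np.c_[u.ravel(),v.ravel()])
    P=o+r*d.ravel()[:,None]; P[d.ravel()==0]=np.nan
    return P.reshape(480,640,3)
E
python3 - <<'E'
from h import *
s=arm.read_state(); print(s)
a,da,ca=grab('top','top.png'); b,db,cb=grab('scene','scene.png')
np.savez('t.npz',a=a,da=da); print(ca,cb)
P=depthpts(ca,da); np.save('P.npy',P)
for v in range(20,480,40): print([tuple(int(x) if x==x else -1 for x in P[v,u]) for u in range(20,640,60)])
E
```

```text
{'clock': 0.0, 'joints': array([ 1.52158713e+00,  3.85553021e-01,  6.61396611e-03, -5.09183443e-04,
       -1.19400115e+00, -2.58580585e-01]), 'joint_vel': array([ 1.76767283e-04, -1.37593623e-03, -9.49986887e-05,  7.98607210e-05,
       -1.37170977e-03, -1.00784370e-03]), 'joint_efforts': array([-5.13113100e-04, -3.92286336e+01,  1.88401937e+01,  4.18623403e+00,
       -4.68639715e-03, -6.65829951e-07]), 'position': array([189.2592383 , 595.43404304, 403.61715156]), 'ee_rot': array([ 9.88166536e-01, -1.53380870e-01, -1.23323909e-04,  1.09079750e-03]), 'contact_force': array([-0.0513766 , -0.13343672,  0.38422466]), 'wrist_torque': array([ 0.02466095, -0.03394455, -0.04727713]), 'grasp_force': 0.0, 'gripper_width': 85.27115638028305}
{'mtx': array([[587.3317526 ,   0.        , 316.16092979],
       [  0.        , 587.3317526 , 233.27809628],
       [  0.        ,   0.        ,   1.        ]]), 'k1': -0.16797950658775687, 'cam_to_world': array([[ 2.41216723e-02,  9.83653158e-01, -1.78450582e-01,
         3.49122500e+02],
       [-9.99646712e-01,  2.57258587e-02,  6.68068332e-03,
     
[... 2297 characters left out ...]
42, 156, 5), (347, -19, 0), (350, -196, -3), (353, -376, -2), (354, -552, 23), (353, -645, 242), (351, -663, 526)]
[(164, 1016, -247), (136, 992, -756), (151, 726, -757), (162, 468, -761), (172, 214, -751), (179, -36, -753), (183, -290, -768), (195, -512, -613), (236, -554, 14), (249, -641, 247), (265, -662, 525)]
[(160, 592, 585), (-32, 979, -746), (-15, 716, -751), (-1, 459, -744), (110, 149, 0), (114, -24, -2), (18, -290, -747), (40, -509, -594), (119, -553, 19), (145, -643, 244), (178, -663, 521)]
[(75, 596, 570), (-203, 973, -746), (-185, 711, -756), (-166, 452, -739), (-6, 146, -5), (45, -22, 229), (-149, -294, -757), (-114, -509, -583), (2, -554, 19), (41, -643, 245), (91, -662, 526)]
```

View pics/top.png

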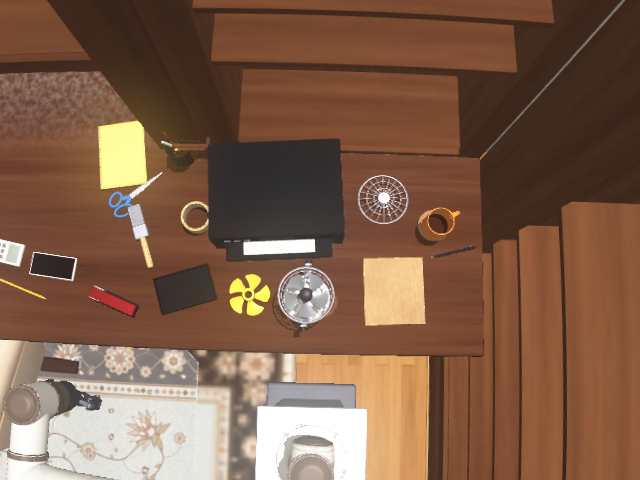

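View pics/scene.png

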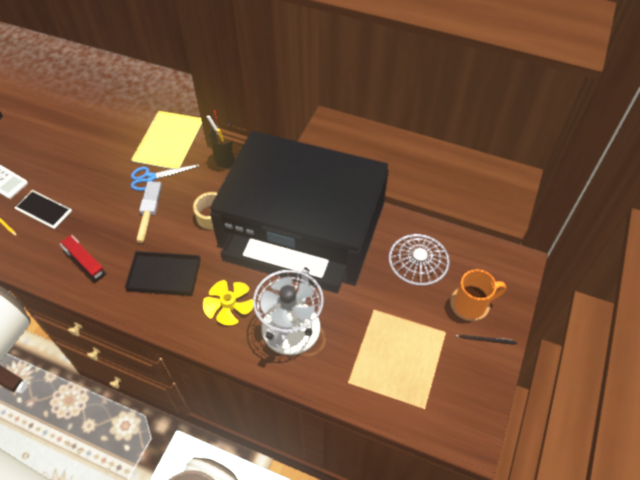

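The top view shows these candidates:
- **Nut:** the dark dome at (305,295) is the nut, on the grey blade in the fan. Other dark round or black items are the pen cup at (178,155), the printer, and the phone at (53,266).
- **Blade:** the grey one in the fan at (305,295) is the target. The yellow one at (249,295) is the look-alike.
- **Tray:** the black rectangle at (185,289).
- **Cardboard:** the tan sheet at (394,291). The yellow paper at (122,155) is not it.

Next I'll measure these and check with a close crop.

```bash
python3 - <<'E'
from h import *
a=np.load('t.npz')['a']; P=np.load('P.npy'); ca=arm.calibration('top'); cb=arm.calibration('scene')
b=cv2.imread('pics/scene.png')[:,:,::-1]
def blob(m,seed,box):
    k=np.zeros_like(m,np.uint8); u0,v0,u1,v1=box; k[v0:v1,u0:u1]=m[v0:v1,u0:u1]
    n,l,s,c=cv2.connectedComponentsWithStats(k); 
    i=1+np.argmax([s[j,4]-20*np.hypot(*(c[j]-seed)) for j in range(1,n)])
    return (l==i).astype(np.uint8),c[i],s[i]
g=a.max(2).astype(int); gb=b.max(2).astype(int)
# tray rim
m,c,s=blob(g<60,(185,289),(145,255,225,322)); 
r=cv2.minAreaRect(cv2.findContours(m,0,1)[0][0]); bp=cv2.boxPoints(r)
w=onplane(ca,bp,20); print('tray',w.mean(0),s,'edges',[ (np.round(w[(i+1)%4]-w[i],0)[:2],) for i in range(4)])
hsv=cv2.cvtColor(np.ascontiguousarray(a),cv2.COLOR_RGB2HSV)
m,c,s=blob((hsv[:,:,0]>8)&(hsv[:,:,0]<28)&(g>170),(394,291),(350,245,440,335))
r=cv2.minAreaRect(cv2.findContours(m,0,1)[0][0]); bp=cv2.boxPoints(r)
w=onplane(ca,bp,3); print('card',w.mean(0),s,[np.round(w[(i+1)%4]-w[i],0)[:2] for i in range(4)])
for nm,G,cc,seed,box in (('top',g,ca,(305,295),(290,280,320,310)),('scene',gb,cb,(288,294),(272,278,306,312))):
    m,c,s=blob(G<85,seed,box); print('nut',nm,c,s,onplane(cc,[c],180))
o1,d1=ray(ca,[blob(g<85,(305,295),(290,280,320,310))[1]]); o2,d2=ray(cb,[blob(gb<85,(288,294),(272,278,306,312))[1]])
t=np.linalg.lstsq(np.c_[d1[0],-d2[0]],o2-o1,rcond=None)[0]; print('tri',o1+t[0]*d1[0],o2+t[1]*d2[0])
# printer front edge
q=P[235:262,215:345].reshape(-1,3); 
for lo,hi in((60,120),(120,160),(160,200)): k=(q[:,2]>lo)&(q[:,2]<hi); print('printer',lo,q[k].min(0) if k.any() else 0)
for u in (240,270,300,325): print(u,[tuple(P[v,u].astype(int)) for v in range(225,270,4)])
cv2.imwrite('pics/crop.png',np.hstack([cv2.resize(a[240:340,255:355,::-1],(400,400),interpolation=2),cv2.resize(b[245:365,235:355,::-1],(400,400),interpolation=2)]))
E
```

```text
tray [484.59597312 386.53049631  20.        ] [ 153  264   55   51 1003] edges [(array([  51., -163.]),), (array([-104.,  -35.]),), (array([-51., 161.]),), (array([104.,  37.]),)]
card [ 498.99059412 -235.25536449    3.        ] [ 363  257   63   69 4057] [array([  12., -184.]), array([-203.,   -8.]), array([-10., 181.]), array([202.,  11.])]
nut top [304.66666667 297.45454545] [299 292  13   9  33] [[458.76415776  27.160172   180.        ]]
nut scene [286.98039216 299.39215686] [281 296  14   7  51] [[451.04845302  16.98355263 180.        ]]
tri [460.47158935  27.40573653 155.61361692] [462.89295523  23.47001699 155.74351907]
printer 60 [568.75573545 -78.42976711  60.02202699]
printer 120 [561.5887711  -77.22311931 120.04466664]
printer 160 [611.87969757  -1.79264409 160.01608592]
240 [(np.int64(650), np.int64(208), np.int64(179)), (np.int64(640), np.int64(208), np.int64(176)), (np.int64(629), np.int64(208), np.int64(172)), (np.int64(617), np.int64(206), np.int64(181)), (np.int64(614), np.int64(212), np.int64(130)), (np.int64(620), np.int64(225), np.int64(22)), (np.int64(607), np.in
[... 1218 characters left out ...]
(57)), (np.int64(581), np.int64(46), np.int64(-6)), (np.int64(567), np.int64(45), np.int64(2)), (np.int64(556), np.int64(45), np.int64(-1))]
325 [(np.int64(656), np.int64(-22), np.int64(178)), (np.int64(645), np.int64(-22), np.int64(178)), (np.int64(635), np.int64(-23), np.int64(175)), (np.int64(635), np.int64(-24), np.int64(111)), (np.int64(637), np.int64(-26), np.int64(31)), (np.int64(626), np.int64(-27), np.int64(24)), (np.int64(613), np.int64(-27), np.int64(30)), (np.int64(596), np.int64(-26), np.int64(65)), (np.int64(588), np.int64(-27), np.int64(40)), (np.int64(580), np.int64(-28), np.int64(9)), (np.int64(570), np.int64(-29), np.int64(-2)), (np.int64(558), np.int64(-29), np.int64(-2))]
```

View pics/crop.png

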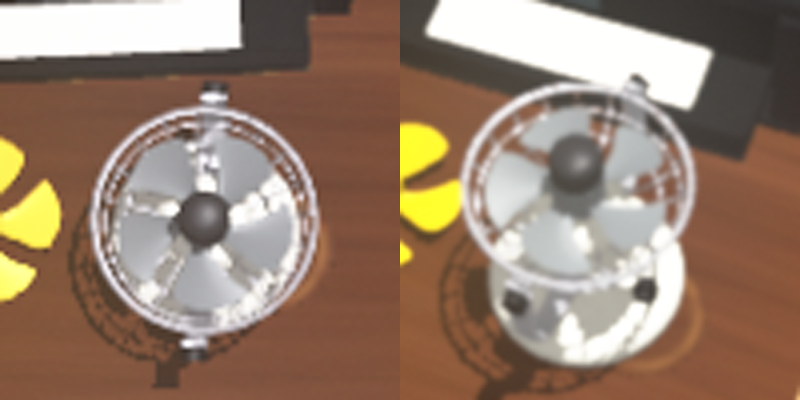

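The crop confirms the choice. The dark dome nut sits on the grey blade inside the white cage, at top (306,294.5) and scene (287.5,294.5), and the yellow blade is separate on the left. I'll start moving towards it.

```bash
cat >> h.py <<'E'
from scipy.spatial.transform import Rotation as R
def rel(p,yaw=None):
    "shift (full-scale units) and z-turn from the measured pose to world TCP p / tool-x yaw"
    s=arm.read_state(); r=R.from_quat(s['ee_rot']); d=r.inv().apply(np.float64(p)-s['position'])/200
    X=r.as_matrix()[:,0]; y=np.arctan2(X[1],X[0])
    t=0 if yaw is None else -((yaw-y+np.pi)%(2*np.pi)-np.pi)/np.pi
    print('shift',d.round(4),'turn',round(t,4),'yaw',round(y,4),'pos',s['position'].round(1),'J',s['joints'].round(3),'w',round(s['gripper_width'],1),'t',round(s['clock'],2),'F',s['contact_force'].round(1))
E
python3 - <<'E'
from h import *
ca=arm.calibration('top'); cb=arm.calibration('scene')
print(onplane(ca,[(306.2,294.5)],178),onplane(cb,[(287.5,294.5)],178)); rel([460,25,430],0.35)
E
```

```text
[[466.89043221  23.30397752 178.        ]] [[463.44290616  21.37986747 178.        ]]
shift [ 2.1546  2.3081 -0.1266] turn -0.2094 yaw -0.3079 pos [189.2 595.5 403.7] J [ 1.522  0.385  0.007 -0.    -1.194 -0.259] w 85.2 t 0.1 F [ 0.8 -0.6  0.3]
```

Emit:
carry_out --pt "0.3 0.3 -0.1 0 0 0 1" --pt "0.6 0.6 -0.15 0 0 0 1" --pt "0.75 0.75 -0.15 0 0 0 1" --pt "0.75 0.75 -0.15 0 0 0 1" --pt "0.75 0.75 -0.15 0 0 0 1"

```text
clock: 0.72
position: [287.4, 405.5, 435.0]
ee_rot: [0.988, -0.155, -0.0, -0.0]
contact_force: [-0.2, -0.4, 0.6]
gripper_width: 85.7
grasp_force: 0.0
```

Emit:
carry_out --pt "0.25 0.25 0 0 0 0 1" --pt "0.5 0.5 0 0 0 0 1" --pt "0.75 0.75 0 0 0 0 1" --pt "0.75 0.75 0 0 0 0 1" --pt "0.75 0.75 0 0 0 0 1"

```text
clock: 1.35
position: [384.8, 218.5, 434.4]
ee_rot: [0.988, -0.154, -0.0, 0.0]
contact_force: [0.6, 0.5, -0.1]
gripper_width: 85.4
grasp_force: 0.0
```

```bash
python3 -c "
from h import *
rel([466,24,430],0.4)"
```

```text
shift [0.6831 0.8022 0.022 ] turn -0.226 yaw -0.3101 pos [384.8 218.5 434.4] J [ 0.886  0.044 -0.361 -0.    -1.166  0.375] w 85.4 t 1.35 F [ 0.6  0.5 -0.1]
```

Emit:
carry_out --pt "0.25 0.3 0 0 0 -0.05 1" --pt "0.5 0.55 0 0 0 -0.1 1" --pt "0.68 0.8 0 0 0 -0.16 1" --pt "0.68 0.8 0 0 0 -0.225 1" --pt "0.68 0.8 0 0 0 -0.225 1" --pt "0.68 0.8 0 0 0 -0.225 1"

```text
clock: 2.1
position: [466.1, 26.0, 434.2]
ee_rot: [0.98, 0.198, -0.0, -0.0]
contact_force: [-0.9, 0.4, -0.4]
gripper_width: 85.1
grasp_force: 0.0
```

```bash
python3 - <<'E'
from h import *
p,d,c=grab('wrist','w1.png'); np.savez('w1.npz',d=d); print(c); rel([466,24,430])
E
```

```text
{'mtx': array([[346.23751823,   0.        , 315.01108109],
       [  0.        , 346.23751823, 244.47934192],
       [  0.        ,   0.        ,   1.        ]]), 'k1': -0.012339590484021166, 'cam_to_world': array([[ 3.88191924e-01,  8.75963435e-01,  2.86347850e-01,
         5.38743965e+02],
       [-9.21578264e-01,  3.69223636e-01,  1.19864129e-01,
         5.58295614e+01],
       [-7.29799672e-04, -3.10422241e-01,  9.50598495e-01,
         4.02405041e+02],
       [ 0.00000000e+00,  0.00000000e+00,  0.00000000e+00,
         1.00000000e+00]])}
shift [-0.0037  0.0106  0.0218] turn 0 yaw 0.3987 pos [465.9  26.2 434.4] J [ 0.406  0.089 -0.312 -0.    -1.17   1.564] w 85.7 t 2.15 F [-0.4 -0.1  0.4]
```

View pics/w1.png

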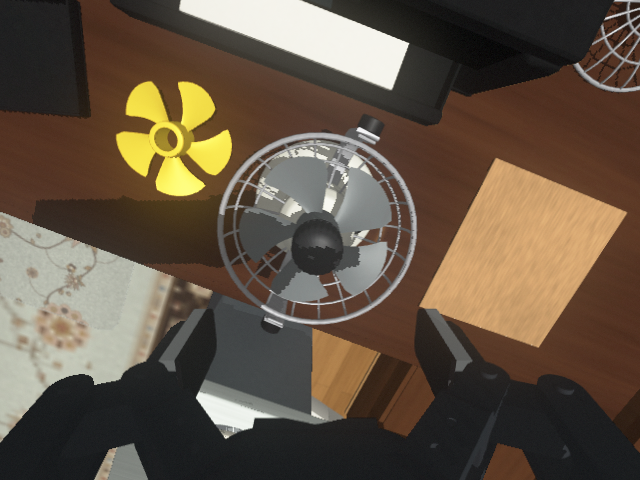

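The wrist view shows the nut at about (318,247), centred inside the cage rim (roughly 218–416 across). The fingers are clear on both sides of it.

```bash
python3 - <<'E'
from h import *
p=cv2.imread('pics/w1.png')[:,:,::-1]; d=np.load('w1.npz')['d']; c=arm.calibration('wrist')
P=depthpts(c,d)
k=(P[:,:,2]>155)&(P[:,:,2]<200)&(np.hypot(P[:,:,0]-466,P[:,:,1]-24)<45)
q=P[k]; print(len(q),q.min(0),q.max(0),np.median(q,0), np.percentile(q[:,2],[5,50,95]))
m=k.astype(np.uint8); n,l,s,cc=cv2.connectedComponentsWithStats(m); i=1+s[1:,4].argmax(); print(s[i],cc[i])
(cx,cy),r=cv2.minEnclosingCircle(cv2.findContours((l==i).astype(np.uint8),0,1)[0][0]); print(cx,cy,r,onplane(c,[(cx,cy)],175))
top=P[k&(P[:,:,2]>np.percentile(q[:,2],90))]; print('top',top.mean(0))
# silhouette from colour
g=p.max(2); m=((g<75)&(np.hypot(*np.meshgrid(np.arange(640)-318,np.arange(480)-247))<40)).astype(np.uint8)
m=cv2.morphologyEx(m,2,np.ones((7,7),np.uint8)); cn=max(cv2.findContours(m,0,1)[0],key=cv2.contourArea); print(cv2.minEnclosingCircle(cn),cv2.boundingRect(cn))
# lateral edges -> ray pair centre
x,y,w,h=cv2.boundingRect(cn); print([onplane(c,[(x,y+h/2),(x+w,y+h/2)],z).round(1).tolist() for z in(172,)])
# cage rim at 148
k=(abs(P[:,:,2]-148)<7)&(abs(np.hypot(P[:,:,0]-466,P[:,:,1]-24)-77)<12); q=P[k]; A=np.c_[2*q[:,:2],np.ones(len(q))]
s=np.linalg.lstsq(A,(q[:,:2]**2).sum(1),rcond=None)[0]; print('rim',len(q),s[:2],np.sqrt(s[2]+s[:2]@s[:2]))
E
```

```text
2417 [450.65643647   7.0997487  155.10604316] [486.48889966  43.07317259 188.61482038] [472.46224015  26.79467444 184.89500686] [164.23995683 184.89500686 187.51182235]
[ 291  217   53   59 2417] [317.21100538 245.97186595]
317.7845153808594 245.79295349121094 29.261600494384766 [[469.92427055  25.24933949 175.        ]]
top [468.1749797   25.17273678 187.57224387]
((309.9062805175781, 247.16261291503906), 33.87421798706055) (287, 214, 57, 61)
[[[461.5, 45.1, 172.0], [477.0, 8.3, 172.0]]]
rim 4045 [468.10077073  25.26346274] 75.44131584354287
```

```bash
python3 -c "
from h import *
rel([468.1,25.2,335])"
```

```text
shift [0.0085 0.0093 0.4968] turn 0 yaw 0.3987 pos [465.9  26.2 434.4] J [ 0.406  0.089 -0.312 -0.    -1.17   1.564] w 85.7 t 2.15 F [-0.4 -0.1  0.4]
```

Emit:
carry_out --pt "0.008 0.009 0.2 0 0 0 1" --pt "0.008 0.009 0.4 0 0 0 1" --pt "0.008 0.009 0.497 0 0 0 1" --pt "0.008 0.009 0.497 0 0 0 1" --pt "0.008 0.009 0.497 0 0 0 1"

```text
clock: 2.78
position: [468.1, 25.0, 336.3]
ee_rot: [0.98, 0.199, 0.001, -0.0]
contact_force: [0.2, -0.3, -0.3]
gripper_width: 85.2
grasp_force: 0.0
```

```bash
python3 - <<'E'
from h import *
rel([468.1,25.2,335]); grab('wrist','w2.png')
E
```

```text
shift [ 0.0002 -0.0009  0.0065] turn 0 yaw 0.4002 pos [468.1  25.  336.3] J [ 0.401  0.186 -0.464  0.    -0.919  1.569] w 85.2 t 2.77 F [ 0.2 -0.3 -0.3]
```

View pics/w2.png

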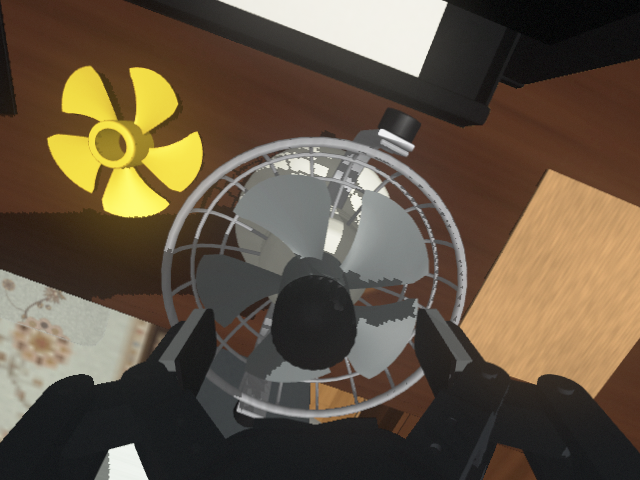

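The nut at (315,322) is midway between the fingers. I'll go down a touch more and close.

Emit:
carry_out --pt "0 0 0.011 0 0 0 0.3" --pt "0 0 0.011 0 0 0 -1" --pt "0 0 0.011 0 0 0 -1" --pt "0 0 0.011 0 0 0 -1" --pt "0 0 0.011 0 0 0 -1" --pt "0 0 0.011 0 0 0 -1" --pt "0 0 0.011 0 0 0 -1"

```text
clock: 3.7
position: [467.7, 24.3, 333.7]
ee_rot: [0.98, 0.198, 0.0, -0.0]
contact_force: [-3.3, 2.3, 5.4]
gripper_width: 34.6
grasp_force: 60.4
```

Emit:
carry_out --pt "0 0 -0.0012 0 0 0.03 -1" --pt "0 0 -0.0025 0 0 0.06 -1" --pt "0 0 -0.0037 0 0 0.09 -1" --pt "0 0 -0.005 0 0 0.12 -1" --pt "0 0 -0.0062 0 0 0.15 -1" --pt "0 0 -0.0074 0 0 0.18 -1" --pt "0 0 -0.0086 0 0 0.21 -1" --pt "0 0 -0.01 0 0 0.24 -1" --pt "0 0 -0.01 0 0 0.24 -1"

```text
clock: 4.82
position: [467.4, 24.7, 334.7]
ee_rot: [0.984, -0.177, -0.0, -0.001]
contact_force: [-2.2, 5.4, 0.7]
gripper_width: 34.4
grasp_force: 60.1
```

```bash
python3 - <<'E'
from h import *
rel([468.1,25.2,335]); print(arm.read_state()['wrist_torque']); grab('wrist','w3.png')
E
```

```text
shift [ 0.0026 -0.0035 -0.0015] turn 0 yaw -0.3557 pos [467.4  24.7 334.7] J [ 0.401  0.187 -0.466 -0.002 -0.917  0.816] w 34.4 t 4.83 F [-2.2  5.4  0.7]
[ 1.59061913  0.69847566 -0.01857548]
```

View pics/w3.png

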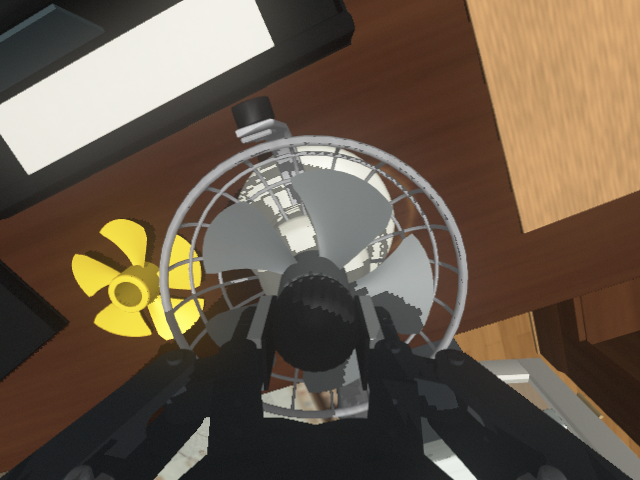

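The fingers hold the nut well centred at (318,322), and the torque has eased. I'll keep turning.

Emit:
carry_out --pt "0 0 -0.0017 0 0 0.04 -1" --pt "0 0 -0.0034 0 0 0.08 -1" --pt "0 0 -0.005 0 0 0.12 -1" --pt "0 0 -0.0066 0 0 0.16 -1" --pt "0 0 -0.0082 0 0 0.2 -1" --pt "0 0 -0.01 0 0 0.24 -1" --pt "0 0 -0.0116 0 0 0.28 -1" --pt "0 0 -0.0132 0 0 0.32 -1" --pt "0 0 -0.0148 0 0 0.36 -1" --pt "0 0 -0.0165 0 0 0.4 -1" --pt "0 0 -0.018 0 0 0.44 -1" --pt "0 0 -0.018 0 0 0.44 -1"

```text
clock: 6.38
position: [468.1, 25.2, 338.4]
ee_rot: [-0.646, 0.764, 0.0, 0.002]
contact_force: [-0.1, 7.5, -0.7]
gripper_width: 34.9
grasp_force: 59.8
```

Emit:
carry_out --pt "0 0 -0.0017 0 0 0.04 -1" --pt "0 0 -0.0034 0 0 0.08 -1" --pt "0 0 -0.005 0 0 0.12 -1" --pt "0 0 -0.0066 0 0 0.16 -1" --pt "0 0 -0.0082 0 0 0.2 -1" --pt "0 0 -0.01 0 0 0.24 -1" --pt "0 0 -0.0116 0 0 0.28 -1" --pt "0 0 -0.0132 0 0 0.32 -1" --pt "0 0 -0.0148 0 0 0.36 -1" --pt "0 0 -0.0165 0 0 0.4 -1" --pt "0 0 -0.018 0 0 0.44 -1" --pt "0 0 -0.018 0 0 0.44 -1"

```text
clock: 7.88
position: [468.4, 24.7, 342.3]
ee_rot: [-0.012, 1.0, 0.001, 0.002]
contact_force: [3.3, 4.0, -1.9]
gripper_width: 34.5
grasp_force: 59.9
```

Emit:
carry_out --pt "0 0 -0.004 0 0 0.02 -1" --pt "0 0 -0.01 0 0 0.04 -1" --pt "0 0 -0.016 0 0 0.04 -1" --pt "0 0 -0.02 0 0 0.04 -1"

```text
clock: 8.38
position: [468.3, 24.5, 346.1]
ee_rot: [0.051, 0.999, 0.001, 0.001]
contact_force: [3.9, 3.8, -4.6]
gripper_width: 34.9
grasp_force: 60.0
```

Emit:
carry_out --pt "0 0 -0.01 0 0 0 -1" --pt "0 0 -0.02 0 0 0 -1" --pt "0 0 -0.03 0 0 0 -1" --pt "0 0 -0.04 0 0 0 -1"

```text
clock: 8.88
position: [467.4, 23.8, 354.4]
ee_rot: [0.052, 0.999, -0.0, -0.0]
contact_force: [-0.2, 0.3, -0.2]
gripper_width: 34.8
grasp_force: 60.3
```

```bash
python3 - <<'E'
from h import *
p,d,c=grab('wrist','w4.png'); rel([468.1,25.2,380])
P=depthpts(c,d); k=(np.hypot(P[:,:,0]-468,P[:,:,1]-25)<17)&(P[:,:,2]>155)&(P[:,:,2]<230); print(np.percentile(P[k][:,2],[5,50,90,97]))
E
```

```text
shift [-0.0022  0.0067 -0.1266] turn 0 yaw 3.0381 pos [467.5  23.9 354.7] J [ 0.399  0.164 -0.438  0.    -0.969 -2.074] w 34.4 t 8.93 F [-0.   0.8 -0.1]
[160.6829525  205.66835361 207.51637143 217.5726561 ]
```

View pics/w4.png

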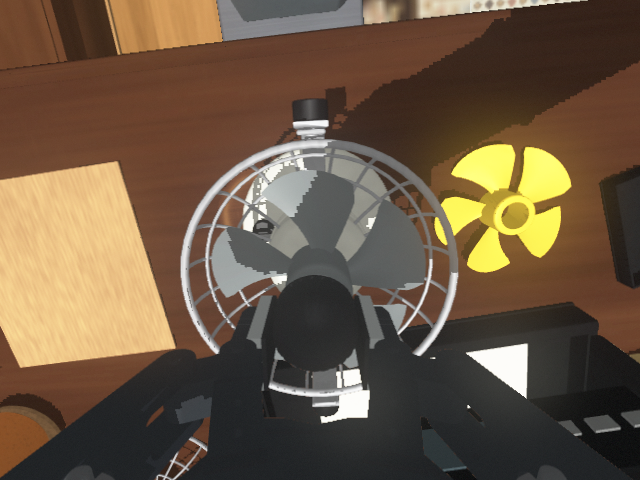

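The nut is free: its top is at about 208 mm, the force has gone to about zero, and the blade is still in the cage. I'll lift it and carry it to the tray.

Emit:
carry_out --pt "0 0 -0.15 0 0 0 -1" --pt "0 0 -0.25 0 0 0 -1" --pt "0 0.2 -0.25 0 0 0 -1" --pt "0 0.4 -0.25 0 0 0 -1" --pt "0 0.6 -0.25 0 0 0 -1" --pt "0 0.8 -0.25 0 0 0 -1" --pt "0 0.95 -0.25 0 0 0 -1" --pt "0 0.95 -0.25 0 0 0 -1"

```text
clock: 9.93
position: [487.4, 214.7, 403.9]
ee_rot: [0.051, 0.999, -0.0, -0.0]
contact_force: [0.9, 0.1, -1.5]
gripper_width: 34.4
grasp_force: 60.4
```

```bash
python3 -c "
from h import *
rel([484.6,386.5,300],-2.836)"
```

```text
shift [0.1003 0.8534 0.5191] turn -0.1295 yaw 3.0405 pos [487.4 214.7 403.9] J [ 0.72   0.228 -0.219  0.    -1.124 -2.392] w 34.4 t 9.93 F [ 0.9  0.1 -1.5]
```

Emit:
carry_out --pt "0.03 0.2 0 0 0 -0.03 -1" --pt "0.05 0.4 0 0 0 -0.06 -1" --pt "0.08 0.6 0.1 0 0 -0.1 -1" --pt "0.1 0.8 0.25 0 0 -0.13 -1" --pt "0.1 0.853 0.45 0 0 -0.13 -1" --pt "0.1 0.853 0.52 0 0 -0.13 -1" --pt "0.1 0.853 0.52 0 0 -0.13 -1"

```text
clock: 10.8
position: [485.2, 383.8, 299.9]
ee_rot: [-0.151, 0.988, -0.001, -0.001]
contact_force: [0.7, -0.0, 0.2]
gripper_width: 34.7
grasp_force: 60.4
```

```bash
python3 - <<'E'
from h import *
p,d,c=grab('wrist','w5.png'); rel([484.6,386.5,183],-2.836)
P=depthpts(c,d); m=(p.max(2)<70)&(P[:,:,2]>10)&(P[:,:,2]<28)&(np.hypot(P[:,:,0]-485,P[:,:,1]-386)<115)
q=P[m][:,:2].astype(np.float32); print(len(q),cv2.minAreaRect(q))
E
```

```text
shift [0.0014 0.0129 0.5916] turn -0.0004 yaw -2.8374 pos [485.5 384.1 301.3] J [ 9.300e-01  4.620e-01 -1.460e-01  1.000e-03 -9.620e-01 -2.198e+00] w 34.7 t 10.85 F [-0.3  1.1 -0.2]
3406 ((484.8841552734375, 387.56683349609375), (110.84402465820312, 170.09458923339844), 17.818294525146484)
```

View pics/w5.png

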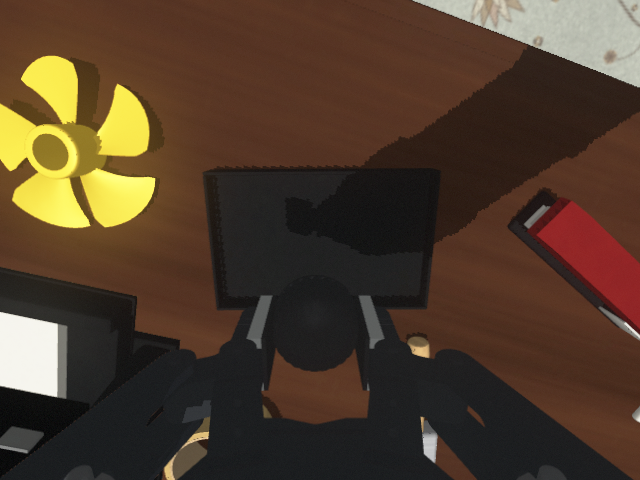

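The tray is centred under the gripper and aligned with it, at (485,387.5). I'll lower the nut in.

Emit:
carry_out --pt "0 0.016 0.25 0 0 0 -1" --pt "0 0.016 0.45 0 0 0 -1" --pt "0 0.016 0.55 0 0 0 -1" --pt "0 0.016 0.59 0 0 0 -1" --pt "0 0.016 0.6 0 0 0 -1" --pt "0 0.016 0.605 0 0 0 -1" --pt "0 0.016 0.605 0 0 0 -1"

```text
clock: 11.72
position: [484.3, 388.1, 180.4]
ee_rot: [-0.152, 0.988, 0.001, 0.001]
contact_force: [-0.2, -0.4, -0.1]
gripper_width: 34.6
grasp_force: 60.4
```

Emit:
carry_out --pt "0 0 0.005 0 0 0 -1" --pt "0 0 0.011 0 0 0 -1" --pt "0 0 0.011 0 0 0 -1"

```text
clock: 12.1
position: [484.0, 387.9, 177.0]
ee_rot: [-0.152, 0.988, -0.0, -0.0]
contact_force: [-0.4, 0.8, -0.8]
gripper_width: 35.0
grasp_force: 60.4
```

Emit:
carry_out --pt "0 0 0 0 0 0 0.0" --pt "0 0 0 0 0 0 0.5" --pt "0 0 0 0 0 0 0.5" --pt "0 0 0 0 0 0 0.5" --pt "0 0 0 0 0 0 0.5"

```text
clock: 12.72
position: [484.1, 387.9, 177.1]
ee_rot: [-0.152, 0.988, -0.0, 0.0]
contact_force: [-0.1, -0.4, -0.0]
gripper_width: 64.3
grasp_force: 0.0
```

Emit:
carry_out --pt "0 0 -0.1 0 0 0 0.5" --pt "0 0 -0.35 0 0 0 0.5" --pt "0 0 -0.65 0 0 0 0.5" --pt "0 0 -0.95 0 0 0 0.5" --pt "0 0 -0.98 0 0 0 1" --pt "0 0 -0.98 0 0 0 1"

```text
clock: 13.48
position: [483.8, 387.6, 373.2]
ee_rot: [-0.152, 0.988, 0.0, -0.0]
contact_force: [0.5, 0.1, -1.1]
gripper_width: 85.3
grasp_force: 0.0
```

```bash
python3 - <<'E'
from h import *
p,d,c=grab('wrist','w6.png'); rel([468.1,25.2,375])
P=depthpts(c,d); k=(np.hypot(P[:,:,0]-485,P[:,:,1]-387)<60)&(P[:,:,2]>12)&(P[:,:,2]<60); q=P[k]; print(len(q),np.median(q,0),q.max(0))
E
```

```text
shift [ 0.6176 -1.705  -0.0132] turn 0 yaw -2.8371 pos [483.7 387.5 371.8] J [ 9.360e-01  4.000e-01 -5.300e-02 -1.000e-03 -1.120e+00 -2.202e+00] w 85.4 t 13.53 F [-0.1 -0.8 -0.7]
1532 [480.35787409 386.62097402  25.20209573] [543.89605337 431.21594675  29.79971936]
```

View pics/w6.png

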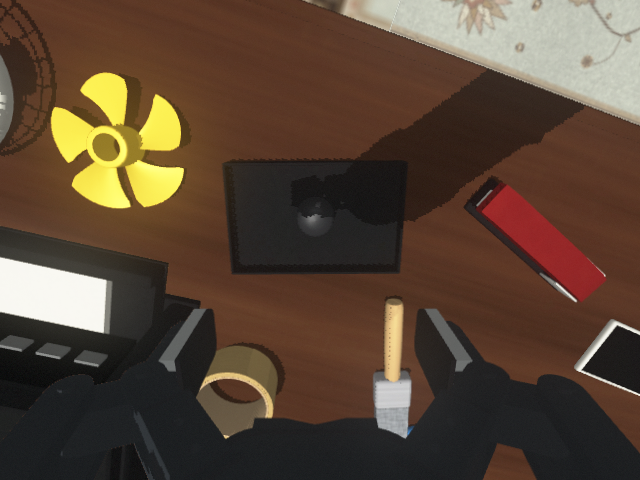

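The nut lies in the tray with its dome at (316,217). Next I'll go back for the blade.

Emit:
carry_out --pt "0.1 -0.25 -0.1 0 0 0 1" --pt "0.2 -0.5 -0.15 0 0 0 1" --pt "0.3 -0.8 -0.15 0 0 0 1" --pt "0.33 -0.92 -0.15 0 0 0 1" --pt "0.33 -0.92 -0.15 0 0 0 1"

```text
clock: 14.15
position: [476.1, 190.8, 401.4]
ee_rot: [-0.15, 0.989, -0.001, -0.002]
contact_force: [-0.2, 1.0, -0.2]
gripper_width: 85.7
grasp_force: 0.0
```

Emit:
carry_out --pt "0.1 -0.25 0 0 0 0 1" --pt "0.2 -0.5 0 0 0 0 1" --pt "0.288 -0.785 0 0 0 0 1" --pt "0.288 -0.785 0 0 0 0 1" --pt "0.288 -0.785 0 0 0 0 1"

```text
clock: 14.78
position: [468.9, 26.1, 402.2]
ee_rot: [-0.152, 0.988, -0.0, -0.001]
contact_force: [0.6, 0.6, -0.5]
gripper_width: 85.3
grasp_force: 0.0
```

```bash
python3 - <<'E'
from h import *
p,d,c=grab('wrist','w7.png'); rel([468.1,25.2,323])
P=depthpts(c,d); r=np.hypot(P[:,:,0]-468,P[:,:,1]-25)
k=(r<14)&(P[:,:,2]>170)&(P[:,:,2]<190); print('shaft',k.sum(),P[k].mean(0),P[k].max(0))
k=(r<24)&(P[:,:,2]>156)&(P[:,:,2]<168); print('hub',k.sum(),np.percentile(P[k][:,2],[10,50,90]),(P[k].min(0)+P[k].max(0))/2)
E
```

```text
shift [ 0.0056 -0.0053  0.3968] turn 0 yaw -2.8356 pos [468.9  26.6 402.4] J [ 0.404  0.12  -0.36  -0.    -1.092 -1.668] w 85.8 t 14.82 F [-0.3  0.2 -0.2]
shaft 755 [466.4657318   24.72280795 174.96159185] [478.00133231  34.65024504 178.65814293]
hub 1372 [158.66286757 160.71627955 162.04002743] [467.64586414  24.65534615 161.9924261 ]
```

View pics/w7.png

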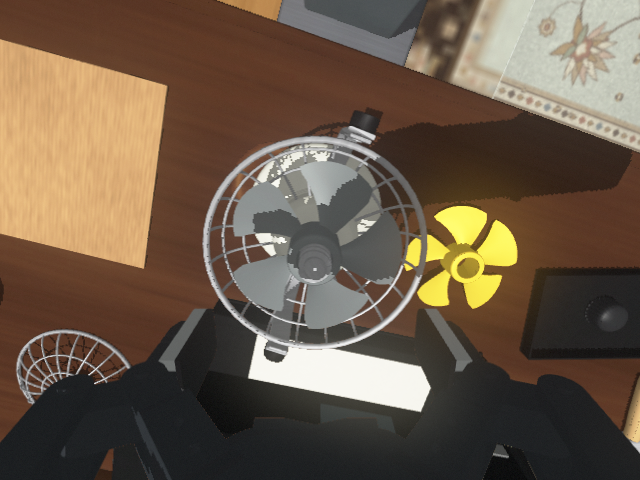

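The bare shaft tip shows at (315,262) with the blade hub around it, and the nut is in the tray at (607,313). I'll go down and grip the hub.

Emit:
carry_out --pt "0.006 -0.004 0.2 0 0 0 1" --pt "0.006 -0.004 0.36 0 0 0 1" --pt "0.006 -0.004 0.397 0 0 0 1" --pt "0.006 -0.004 0.397 0 0 0 1" --pt "0.006 -0.004 0.397 0 0 0 1"

```text
clock: 15.45
position: [468.2, 25.0, 325.0]
ee_rot: [-0.152, 0.988, 0.0, 0.001]
contact_force: [0.4, 0.0, 0.4]
gripper_width: 85.5
grasp_force: 0.0
```

Emit:
carry_out --pt "0 0 0 0 0 0 0" --pt "0 0 0 0 0 0 -1" --pt "0 0 0 0 0 0 -1" --pt "0 0 0 0 0 0 -1" --pt "0 0 0 0 0 0 -1" --pt "0 0 0 0 0 0 -1"

```text
clock: 16.2
position: [467.7, 24.4, 324.4]
ee_rot: [-0.152, 0.988, -0.0, 0.0]
contact_force: [-2.1, -0.2, 5.4]
gripper_width: 34.9
grasp_force: 59.2
```

Emit:
carry_out --pt "0 0 -0.02 0 0 0 -1" --pt "0 0 -0.05 0 0 0 -1" --pt "0 0 -0.08 0 0 0 -1" --pt "0 0 -0.1 0 0 0 -1" --pt "0 0 -0.1 0 0 0 -1"

```text
clock: 16.82
position: [467.7, 24.4, 344.1]
ee_rot: [-0.152, 0.988, 0.0, 0.0]
contact_force: [-0.2, 0.2, -0.7]
gripper_width: 35.1
grasp_force: 59.9
```

Emit:
carry_out --pt "0 0 -0.06 0 0 0 -1" --pt "0 0 -0.12 0 0 0 -1" --pt "0 0 -0.18 0 0 0 -1" --pt "0 0 -0.24 0 0 0 -1" --pt "0 0 -0.3 0 0 0 -1" --pt "0 0 -0.34 0 0 0 -1" --pt "0 0 -0.34 0 0 0 -1"

```text
clock: 17.7
position: [467.7, 24.4, 412.4]
ee_rot: [-0.152, 0.988, 0.0, 0.001]
contact_force: [-0.5, 0.6, -1.0]
gripper_width: 35.0
grasp_force: 60.0
```

```bash
python3 - <<'E'
from h import *
p,d,c=grab('wrist','w8.png'); rel([499,-235,415]); s=arm.read_state()
P=depthpts(c,d); g=p.astype(int); x,y,z=s['position']
r=np.hypot(P[:,:,0]-x,P[:,:,1]-y); k=(r>25)&(r<64)&(P[:,:,2]>185)&(P[:,:,2]<240)&(g.max(2)>80); q=P[k]
A=np.c_[q[:,:2]-[x,y],np.ones(len(q))]; f=np.linalg.lstsq(A,q[:,2],rcond=None)[0]; print('blades',len(q),f,np.percentile(q[:,2],[5,50,95]))
k=(r<22)&(P[:,:,2]>200)&(P[:,:,2]<270); print('hub top',np.percentile(P[k][:,2],[50,90,98]))
E
```

```text
shift [ 0.2389 -1.2845 -0.0166] turn 0 yaw -2.8369 pos [467.5  24.4 411.8] J [ 0.4    0.109 -0.348 -0.    -1.114 -1.666] w 35.2 t 17.75 F [-0.6 -0.5 -0.9]
blades 19061 [1.95787172e-02 4.60251689e-03 2.26646547e+02] [220.61586785 225.85731601 233.29313765]
hub top [246.07067377 254.26914132 267.26823782]
```

The blade is held level and clear of the shaft, with its underside about 215 mm up. I'll carry it to the cardboard.

Emit:
carry_out --pt "0.03 -0.12 0 0 0 0 -1" --pt "0.06 -0.3 0 0 0 0 -1" --pt "0.09 -0.48 0 0 0 0 -1" --pt "0.12 -0.66 0 0 0 0 -1" --pt "0.15 -0.82 0 0 0 0 -1" --pt "0.17 -0.9 0 0 0 0 -1" --pt "0.17 -0.9 0 0 0 0 -1"

```text
clock: 18.62
position: [489.1, -158.2, 411.0]
ee_rot: [-0.151, 0.989, 0.0, -0.001]
contact_force: [-0.4, -1.0, -1.9]
gripper_width: 35.1
grasp_force: 60.0
```

Emit:
carry_out --pt "0.03 -0.15 0 0 0 0 -1" --pt "0.06 -0.3 0.1 0 0 0 -1" --pt "0.07 -0.38 0.25 0 0 0 -1" --pt "0.07 -0.38 0.4 0 0 0 -1" --pt "0.07 -0.38 0.55 0 0 0 -1" --pt "0.07 -0.38 0.7 0 0 0 -1" --pt "0.07 -0.38 0.8 0 0 0 -1" --pt "0.07 -0.38 0.85 0 0 0 -1" --pt "0.07 -0.38 0.85 0 0 0 -1"

```text
clock: 19.75
position: [498.8, -233.7, 241.4]
ee_rot: [-0.152, 0.988, 0.0, -0.001]
contact_force: [-0.5, 0.1, -0.6]
gripper_width: 35.0
grasp_force: 60.1
```

```bash
python3 - <<'E'
from h import *
p,d,c=grab('wrist','w9.png'); rel([499,-235,200]); x,y,z=arm.read_state()['position']
P=depthpts(c,d); hsv=cv2.cvtColor(np.ascontiguousarray(p),cv2.COLOR_RGB2HSV)
k=(abs(P[:,:,2]-3)<8)&(hsv[:,:,0]>8)&(hsv[:,:,0]<28)&(p.max(2)>160); q=P[k]; print('card',len(q),q.min(0),q.max(0))
r=np.hypot(P[:,:,0]-x,P[:,:,1]-y); k=(r>25)&(r<64)&(P[:,:,2]>20)&(p.astype(int).max(2)>80); q=P[k]; print('blades',np.percentile(q[:,2],[5,50,95]))
E
```

```text
shift [ 0.002  -0.0053  0.2107] turn 0 yaw -2.8359 pos [ 499.  -233.9  242.1] J [-0.144  0.434 -0.38   0.    -0.756 -1.121] w 35.1 t 19.8 F [-0.6 -0.1  0.3]
card 33312 [ 393.77676951 -403.0700378    -3.55791144] [ 694.1447341  -144.41817873    7.95308688]
blades [49.68318759 55.02717399 63.2448597 ]
```

Emit:
carry_out --pt "0 0 0.1 0 0 0 -1" --pt "0 0 0.17 0 0 0 -1" --pt "0 0 0.195 0 0 0 -1" --pt "0 0 0.203 0 0 0 -1" --pt "0 0 0.203 0 0 0 -1"

```text
clock: 20.42
position: [498.9, -234.3, 201.5]
ee_rot: [-0.152, 0.988, -0.0, 0.0]
contact_force: [-0.6, 0.0, -1.7]
gripper_width: 35.1
grasp_force: 60.1
```

Emit:
carry_out --pt "0 0 0.004 0 0 0 -1" --pt "0 0 0.008 0 0 0 -1" --pt "0 0 0.008 0 0 0 -1"

```text
clock: 20.8
position: [498.7, -234.2, 199.7]
ee_rot: [-0.152, 0.988, -0.0, 0.0]
contact_force: [0.2, 0.7, 0.4]
gripper_width: 35.1
grasp_force: 60.2
```

Force is near zero to slightly positive, so I'll creep down until there is contact.

Emit:
carry_out --pt "0 0 0.003 0 0 0 -1" --pt "0 0 0.006 0 0 0 -1" --pt "0 0 0.006 0 0 0 -1"

```text
clock: 21.18
position: [498.8, -234.2, 199.6]
ee_rot: [-0.152, 0.988, -0.0, 0.0]
contact_force: [-1.6, 2.1, 7.8]
gripper_width: 35.3
grasp_force: 61.0
```

Contact with the sheet. Releasing and retreating.

Emit:
carry_out --pt "0 0 -0.005 0 0 0 -1" --pt "0 0 -0.005 0 0 0 -0.1" --pt "0 0 -0.005 0 0 0 0.3" --pt "0 0 -0.005 0 0 0 1" --pt "0 0 -0.005 0 0 0 1" --pt "0 0 -0.005 0 0 0 1" --pt "0 0 -0.005 0 0 0 1"

```text
clock: 22.05
position: [498.7, -234.2, 199.3]
ee_rot: [-0.152, 0.988, -0.0, 0.0]
contact_force: [1.0, -0.5, 0.2]
gripper_width: 85.5
grasp_force: 0.0
```

Emit:
carry_out --pt "0 0 -0.05 0 0 0 1" --pt "0 0 -0.2 0 0 0 1" --pt "0 0 -0.45 0 0 0 1" --pt "0 0 -0.7 0 0 0 1" --pt "0 0 -0.9 0 0 0 1" --pt "0 0 -0.9 0 0 0 1" --pt "0 0 -0.9 0 0 0 1"

```text
clock: 22.92
position: [498.1, -234.1, 379.2]
ee_rot: [-0.152, 0.988, 0.0, -0.0]
contact_force: [-0.1, 0.5, -0.2]
gripper_width: 85.7
grasp_force: 0.0
```

```bash
python3 - <<'E'
from h import *
p,d,c=grab('wrist','w10.png'); rel([499,-235,200])
P=depthpts(c,d); r=np.hypot(P[:,:,0]-499,P[:,:,1]+235)
k=(r<25)&(P[:,:,2]>30)&(P[:,:,2]<45); print('hub top',k.sum(),np.median(P[k],0))
k=(r>25)&(r<66)&(P[:,:,2]>7)&(P[:,:,2]<30); q=P[k]; f=np.linalg.lstsq(np.c_[q[:,:2]-[499,-235],np.ones(len(q))],q[:,2],rcond=None)[0]; print('blades',len(q),f)
hsv=cv2.cvtColor(np.ascontiguousarray(p),cv2.COLOR_RGB2HSV)
m=((abs(P[:,:,2]-3)<8)&(hsv[:,:,0]>8)&(hsv[:,:,0]<28)&(hsv[:,:,1]<170)&(p.max(2)>150)).astype(np.uint8)
cn=max(cv2.findContours(m,0,1)[0],key=cv2.contourArea); print('card',cv2.minAreaRect(onplane(c,cn[:,0],3)[:,:2].astype(np.float32)))
p,d,c=grab('top'); P=depthpts(c,d); k=(np.hypot(P[:,:,0]-484,P[:,:,1]-388)<25); print('nut area z',np.percentile(P[k][:,2],[50,95]))
E
```

```text
shift [-0.0043 -0.007   0.892 ] turn 0 yaw -2.8371 pos [ 498.1 -234.1  378.4] J [-1.450e-01  2.800e-01 -2.160e-01 -1.000e-03 -1.077e+00 -1.121e+00] w 85.5 t 22.98 F [ 0.1 -0.5 -1.3]
hub top 696 [ 497.16501973 -234.89302267   35.62294404]
blades 6367 [-9.05871548e-04  2.24158929e-03  1.34599734e+01]
card ((496.2298889160156, -236.31346130371094), (198.94400024414062, 179.55950927734375), 2.3856027126312256)
nut area z [16.75852048 31.91481973]
```

The blade stands level and centred on the cardboard, and the nut is in the tray. I'll hand the job in.

```bash
python3 -c "
from bench import arm
print(arm.job_done())"
```

```text
the job is handed in; nothing more can be done
None
```

The job is handed in at about 23 s of the 67 s allowed: the nut is in the pencil tray and the blade stands hub down, level and centred on the cardboard; the verdict was not shown.

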